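# Flip a repair tray's status flag to green

## Task

The spectacles in the blue job tray are finished: with a fingertip, flip that tray's status flag right over its pivot, from red to green, so that it lies fully down on the other side with the green face up. Only push and press the flag (its black thumb tab included), do not pinch or lift anything, and do not push the tray out of its place. Leave the grey tray's flag on red and everything else on the bench as it is.

Things in the scene. Friction and masses are not known exactly. Their poses are not given: they have to be found in the camera images.
- tray_blue: Shallow open job tray, painted blue, holding the finished brown spectacles in its front half. 200 (x) x 160 (y) mm, rim 22 mm high, walls and floor 5 mm, about 0.95 kg, loose on the bench. Origin: centre of its underside; z up, x to its rear (away from the robot within 0.3 rad), y to its left. Its rear post (x = 73 to 83 mm, 16 mm wide, 93 mm high) carries the flag's axle, pointing to -x.
- flag_blue (a joint): Hinge of the blue tray's flip-over flag. 0: level to the tray's left (+y), red face (white bar) up. pi/2: upright. pi: level to its right (-y), green face (white dot) up. Stops at 0 and pi; starts at 0 to 0.3. Stiff (0.03 N m): the flag stays where it is left.
- pivot_blue (a point): Point on the blue tray's axle at mid-width of the flag, 85 mm above the bench (35, 0, 85 mm in the tray's frame); axes as the tray's, axle along x. The hub is 10 mm thick. Under flag and tab is free space down to the tray floor, 80 mm below.
- edge_blue (a point): Middle of the free outer edge of the blue tray's flag, 80 mm from the axle. The flag is a plate 4 mm thick and 56 mm wide along the axle. Axes: z normal to the red face, y out from the axle.
- tab_blue (a point): Middle of the free end of the blue flag's black thumb tab, 32 mm from the axle. The tab (46 mm wide along the axle, 4 mm thick) lies in the flag's plane on the other side of the axle: pressing it down raises the flag.
- tray_grey: Shallow open job tray, grey, holding the unfinished black spectacles without lenses in its front half. 200 (x) x 160 (y) mm, rim 22 mm high, walls and floor 5 mm, about 0.95 kg, loose on the bench. Origin: centre of its underside; z up, x to its rear (away from the robot within 0.3 rad), y to its left. Its rear post (x = 73 to 83 mm, 16 mm wide, 93 mm high) carries the flag's axle, pointing to -x.
- flag_grey (a joint): Hinge of the grey tray's flip-over flag. 0: level to the tray's left (+y), red face (white bar) up. pi/2: upright. pi: level to its right (-y), green face (white dot) up. Stops at 0 and pi; starts at 0 to 0.3. Stiff (0.03 N m): the flag stays where it is left.
- pivot_grey (a point): Point on the grey tray's axle at mid-width of the flag, 85 mm above the bench (35, 0, 85 mm in the tray's frame); axes as the tray's, axle along x. The hub is 10 mm thick. Under flag and tab is free space down to the tray floor, 80 mm below.
- edge_grey (a point): Middle of the free outer edge of the grey tray's flag, 80 mm from the axle. The flag is a plate 4 mm thick and 56 mm wide along the axle. Axes: z normal to the red face, y out from the axle.
- tab_grey (a point): Middle of the free end of the grey flag's black thumb tab, 32 mm from the axle. The tab (46 mm wide along the axle, 4 mm thick) lies in the flag's plane on the other side of the axle: pressing it down raises the flag.
- glasses_brown: Finished spectacles with dark brown rims and lenses, folded, standing on the lower rims in the front half of the blue tray: 135 mm wide (y), 20 mm deep (x), 38 mm high, 30 g. Origin: middle of the underside of the front. Leave it alone.
- glasses_black: Black spectacles without lenses, folded, standing on the lower rims in the front half of the grey tray: 135 mm wide (y), 20 mm deep (x), 38 mm high, 30 g. Origin: middle of the underside of the front. Leave it alone.
- mug: Bystander: white ceramic mug, 80 mm across, 95 mm tall. Origin: centre of its underside. Leave alone.
- spray: Bystander: clear round spray bottle with blue cap, 48 mm across, 130 mm tall. Origin: centre of its underside. Leave alone.
- driver: Bystander: red-handled screwdriver lying flat, 160 mm long. Origin: at its middle. Leave alone.
- case: Bystander: closed red spectacle case, 65 x 160 x 42 mm. Origin: centre of its underside. Leave alone.
- pad: Bystander: yellow block of note paper, 75 x 75 x 20 mm. Origin: centre of its underside. Leave alone.

How it is judged:
At the end, for the whole second after the job is handed in: The blue tray's flag is at rest within 8 degrees (0.14 rad) of fully down on its green-up side; the grey tray's flag is still on red; the blue tray stands flat on the bench within 25 mm of where it was (value of joint flag_blue above 3 rad and velocity of joint flag_blue between -0.05 and 0.05 rad/s and value of joint flag_grey below 0.5 rad and distance of tray_blue from where it was at the start of the episode below 0.025 m and height (world z) of tray_blue below 0.005 m and angle between tray_blue's own z axis and vertical below 0.05 rad and linear speed of tray_blue below 0.01 m/s); the robot touches nothing.
It fails at once if a tray is pushed more than 25 mm (distance of any of tray_blue, tray_grey from where it was at the start of the episode above 0.025 m).
It fails at once if a tray is lifted (10 mm) or tipped (0.15 rad) (height (world z) of any of tray_blue, tray_grey above 0.01 m or angle between any of tray_blue, tray_grey's own z axis and vertical above 0.15 rad).
It fails at once if the grey tray's flag is moved (15 mm at its edge) (distance of edge_grey from where it was at the start of the episode above 0.015 m).
It fails at once if spectacles are lifted, carried or knocked (30 mm) (distance of any of glasses_brown, glasses_black from where it was at the start of the episode above 0.03 m).
It fails at once if a bystander is lifted, carried or knocked (30 mm) (distance of any of mug, spray, driver, case, pad from where it was at the start of the episode above 0.03 m).
It also fails if it takes over 43 s, if anything falls off the work surface, if the arm or the gripper's body presses on something with over 40 N, if the wrist force passes 120 N, or if a joint passes its speed limit or range.

## Robot

A 6-joint arm with a two-finger parallel gripper is mounted at the origin on the work surface. World frame = base frame: x ahead of the robot, y to its left, z up, the work surface at z = 0. Lengths are in m, angles in rad, forces in N, time in s.
With the tool pointing down it reaches from about 0.25 to 0.725 m from the base axis. Payload 4 kg.
Tool frame: the origin (TCP) lies on the centre line of the jaws, within the pads' length; the fingertips stand 17 mm ahead of it and the grasp point (between the pads) lies 2 mm behind it; z points along the fingers, y is the line along which they close (so a half turn about z gives the same grasp; the last joint's range is limited). The gripper opens to 85 mm and grips with 20 to 120 N. Pads are 22 mm wide; open, the fingers measure 114 mm over their backs; the gripper's body (76 mm by 85 mm) begins 54 mm behind the grasp point. The pads swing forward as they close: fully open they stand 13 mm farther back than shut.
Start: joints at [-1.288, 0.241, 0.005, 1.335, 0, 1.571], TCP at [0.14, -0.48, 0.248] pointing down, gripper open.
Joint ranges: [-2.72, 2.72], [-1.05, 1.87], [-1.09, 1.28], [-1.99, 2.15], [-1.42, 1.44], [-3.14, 3.14]. Speed limits (rad/s): [2.79, 2.79, 3.14, 3.14, 3.14, 3.14].

## Interface

Orientations are given as a unit quaternion [x, y, z, w].
In Python, from workcell import bot, camera, get_calibration gives the robot as it stands.
- The arm moves only by the tool apply_moves, never from a script. Its argument "steps" is a list of rows, each a list of 3 entries, a list of its own where there are three numbers: the shift along the tool's x, y, z as a fraction of full scale, then the turn, a rotation vector about the tool's x, y, z as a fraction of full scale, then the opening, from 0 (shut) to 1 (fully open). A call has exactly 8 rows; each row shifts and turns the commanded pose from where the row before left it, along the tool's axes as they then stand; what a row does not reach is not made up. Full scale, the value 1, is 20 cm for a shift and pi rad for a turn. A row lasts 1/12 s, in which the tool goes at most 41.7 mm and 7.16 degrees, less where a joint would pass 70% of its speed; a pose out of reach is approached as far as the arm can. A call with a number of a shift or a turn outside -1 to 1 is refused whole. A call with a gripper value outside its range is refused whole. The fingers move at their own pace and stop on an object; the grip force is fixed at half the most. Time passes only in rows, so rows that do not move let the fingers close, or fill a call up. It gives the time, the measured TCP pose, the force, the opening and the grip force at its end, in the units of the state.
- bot.get_obs(): the state, without advancing time (a new reading comes with each control period).
- camera(name): name is "scene" or "top" or "wrist"; returns (picture, depth): 384x512x3 uint8, red, green, blue; 384x512 float32, m along the optical axis (not along the pixel's ray), 0 where there is no reading.
- get_calibration(name): a dict with "fov_y" (degrees; the focal length in pixels is half the picture's height over the tangent of half this angle, whatever the lens; pixels are square), "cx", "cy" (the principal point, pixels), "rvec" (rotation vector, rad) and "tvec" (3), from world to camera coordinates, as OpenCV has them. Camera axes: x right, y down, z forward; pixel columns grow to the right and rows downward; lengths in m; the calibration is good to about 2 mm. A picture is of the moment at which its call begins: read the wrist's pose just before it. get_calibration takes no time and is no camera call; for the wrist camera it gives the pose at the moment of the call.
- bot.job_done(): hands the job in; it is judged then, once.
The state is a dict: "clock": time; "joint_pos": joint angles; "joint_vel": joint speeds; "tau": joint torques, N m; "eef_pos": TCP position; "tool_rot": TCP orientation; "ft_force": force on the tool from outside, world axes, zero at the start; "ft_torque": the same for the moment, N m; "grip_width": finger opening in m; "grasp_force": force on a finger pad.
Only numpy, scipy, OpenCV 4.12 (cv2) and the standard library are available. Lean on these libraries where they do the work, as an engineer would, in place of code of your own. Each camera call takes 0.05 s, during which the arm holds its last target. There are 200 camera calls.

## Working session

There is one attempt and no reset: what is moved stays moved. The work goes in short steps, Python scripts to look and compute and a tool call to move; the robot and the scene stay as the last step left them, time stands still between calls to the robot, and variables do not carry over. Pictures are saved under pics/ and viewed, at most 10 in all, crops included, and the job is handed in when it is done.

Besides the shell and the picture viewer there is one more tool, called as name(argument=value, ...) on one line, values as JSON. apply_moves: Moves the arm, as the interface text tells. Its arguments: {"type":"object","properties":{"steps":{"type":"array"}},"required":["steps"]}

```bash
mkdir -p pics; python3 - <<'E'
from workcell import bot,camera,get_calibration
import cv2,numpy as np
for n in("top","scene"):
    p,d=camera(n); np.savez(f"pics/{n}0.npz",p=p,d=d); cv2.imwrite(f"pics/{n}0.png",cv2.cvtColor(p,cv2.COLOR_RGB2BGR)); print(n,get_calibration(n))
o=bot.get_obs(); print(o["clock"],o["eef_pos"],o["tool_rot"],o["grip_width"])
E
```

```text
top {'fov_y': 57.469874022845296, 'cx': 254.67214583315194, 'cy': 198.95103225714067, 'rvec': array([ 2.17852057, -2.20264951,  0.09442638]), 'tvec': array([-1.53363785e-04,  5.90606321e-01,  9.94793169e-01])}
scene {'fov_y': 55.44582003800661, 'cx': 256.63387019654, 'cy': 192.84689593842, 'rvec': array([ 2.19061782,  1.1447155 , -0.44727647]), 'tvec': array([-0.33442467, -0.30599918,  1.64676206])}
0.1 [ 0.13937697 -0.47964885  0.24751256] [ 9.90020853e-01  1.40917932e-01 -1.20982512e-04 -9.11954076e-04] 0.08510164346546469
```

View pics/top0.png

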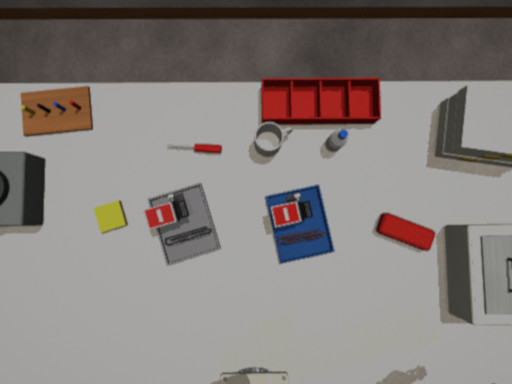

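View pics/scene0.png

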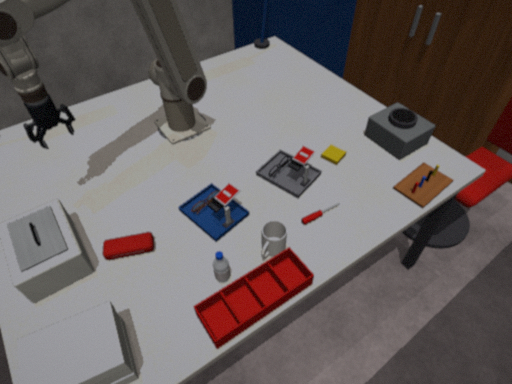

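The top view shows the blue tray at about (299,224), with its red flag at (286,214) and black tab at (306,210). The grey tray is at (184,223), the mug at (268,140) and the case at (406,231). Next I'll measure these.

```bash
cat >h.py <<'E'
import numpy as np,cv2
from workcell import bot,camera,get_calibration
def cal(n):
    c=get_calibration(n);R=cv2.Rodrigues(np.array(c["rvec"]))[0];f=192/np.tan(np.radians(c["fov_y"]/2));return c,R,f
def pts(n,d):
    c,R,f=cal(n);v,u=np.mgrid[:384,:512]
    P=np.stack([(u-c["cx"])/f*d,(v-c["cy"])/f*d,d],-1)
    return (P-c["tvec"])@R
def ray(n,uv,z):
    c,R,f=cal(n);uv=np.atleast_2d(uv).astype(float);q=np.c_[(uv[:,0]-c["cx"])/f,(uv[:,1]-c["cy"])/f,np.ones(len(uv))]@R
    C=-R.T@np.array(c["tvec"]);return C+q*((z-C[2])/q[:,2])[:,None]
E
python3 - <<'E'
from h import *
np.set_printoptions(precision=4,suppress=True)
a=np.load("pics/top0.npz");p,d=a["p"],a["d"];X=pts("top",d);hsv=cv2.cvtColor(p,cv2.COLOR_RGB2HSV)
H,S,V=[hsv[...,i].astype(int) for i in range(3)]
roi=np.zeros((384,512),bool);roi[175:275,255:345]=1
print("bench z",np.median(X[300:320,100:200,2]))
blue=roi&(H>100)&(H<130)&(S>120)
t=(roi&(X[...,2]>.012)).astype(np.uint8)
def box(m):
    c=max(cv2.findContours(m.astype(np.uint8),0,2)[0],key=cv2.contourArea);return cv2.minAreaRect(c)
m=cv2.morphologyEx((blue).astype(np.uint8),cv2.MORPH_CLOSE,np.ones((15,15)))
r=box(m);b=cv2.boxPoints(r);W=ray("top",b,.022);print("tray box",r,W[:,:2],"centre",W.mean(0),[np.linalg.norm(W[i]-W[i-1]) for i in range(4)])
fl=roi&(X[...,2]>.06)&(X[...,2]<.14)
red=fl&((H<8)|(H>172))&(S>150);Q=X[red];print("red n",len(Q),Q.mean(0),Q.min(0),Q.max(0))
r=box(cv2.morphologyEx(red.astype(np.uint8),cv2.MORPH_CLOSE,np.ones((9,9))));print(r,ray("top",cv2.boxPoints(r),np.median(Q[:,2])))
c=np.linalg.lstsq(np.c_[Q[:,:2],np.ones(len(Q))],Q[:,2],rcond=None)[0];print("plane",c)
bl=fl&(V<60);Q=X[bl];print("black n",len(Q),Q.mean(0),Q.min(0),Q.max(0));
po=fl&(V>=90)&(S<60);Q=X[po];print("post/white",len(Q),Q.mean(0),Q.min(0),Q.max(0))
E
python3 - <<'E'
import cv2
i=cv2.imread("pics/top0.png")[170:275,250:345];cv2.imwrite("pics/c.png",cv2.resize(i,None,fx=5.5,fy=5.5,interpolation=cv2.INTER_CUBIC))
E
```

```text
bench z -0.00020710691514630978
tray box ((299.311767578125, 223.65292358398438), (67.35690307617188, 53.9072151184082), 77.47119140625) [[ 0.597  -0.0387]
 [ 0.6296 -0.1927]
 [ 0.4389 -0.2302]
 [ 0.4075 -0.078 ]] centre [ 0.5182 -0.1349  0.022 ] [np.float64(0.19348139386729454), np.float64(0.1574232152144204), np.float64(0.19434141948525419), np.float64(0.1553622671690867)]
red n 316 [ 0.5442 -0.0876  0.0976] [ 0.5172 -0.1223  0.0877] [ 0.5709 -0.054   0.1083]
((285.4494323730469, 213.78085327148438), (17.014371871948242, 22.5609073638916), 77.00537872314453) [[ 0.5601 -0.0532  0.098 ]
 [ 0.5731 -0.1125  0.098 ]
 [ 0.5285 -0.1219  0.098 ]
 [ 0.5157 -0.0628  0.098 ]]
plane [-0.0546  0.2355  0.148 ]
black n 181 [ 0.5559 -0.1412  0.0845] [ 0.5272 -0.1593  0.0695] [ 0.5914 -0.1122  0.0929]
post/white 146 [ 0.5592 -0.0963  0.0954] [ 0.512  -0.1305  0.0814] [ 0.6005 -0.0487  0.1078]
```

View pics/c.png

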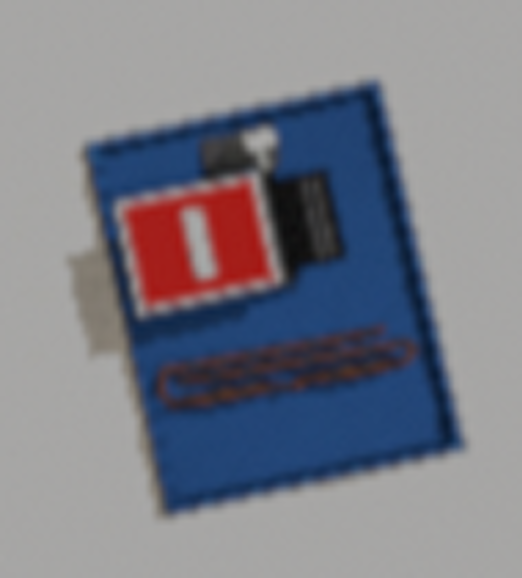

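The measurements agree with the given sizes: the tray yaw is about 0.20 rad, the pivot is at about (0.5525, -0.128, 0.085), and the flag sits at about 0.24 rad. I'll press the tab down with closed fingers, then sweep the flag over from the left.

apply_moves(steps=[[[0,0,0],[0,0,0.0265],0],[[0.158,-0.079,0],[0,0,0],0],[[0.158,-0.079,0],[0,0,0],0],[[0.158,-0.079,0],[0,0,0],0],[[0.158,-0.079,0],[0,0,0],0],[[0.158,-0.079,0],[0,0,0],0],[[0.158,-0.079,0],[0,0,0],0],[[0.158,-0.079,0],[0,0,0],0]])

```text
clock: 0.77
eef_pos: [0.3353, -0.3264, 0.248]
tool_rot: [0.995, 0.1, -0.0, -0.0]
ft_force: [0.5, -0.5, -0.8]
grip_width: -0.0001
grasp_force: 0.0
```

apply_moves(steps=[[[0.158,-0.079,0],[0,0,0],0],[[0.158,-0.079,0],[0,0,0],0],[[0.158,-0.079,0],[0,0,0],0],[[0.158,-0.079,0],[0,0,0],0],[[0.158,-0.079,0],[0,0,0],0],[[0.158,-0.079,0],[0,0,0],0],[[0,0,0],[0,0,0],0],[[0,0,0],[0,0,0],0]])

```text
clock: 1.43
eef_pos: [0.5023, -0.1959, 0.2473]
tool_rot: [0.995, 0.101, -0.001, -0.0]
ft_force: [-0.5, -0.4, 0.6]
grip_width: -0.0002
grasp_force: 0.0
```

```bash
cat >>h.py <<'E'
def rel():
    o=bot.get_obs();q=np.array(o["eef_pos"])-[.5525,-.1279,.085];c,s=np.cos(.2),np.sin(.2)
    from scipy.spatial.transform import Rotation as R
    M=R.from_quat(o["tool_rot"]).as_matrix()
    print("t",round(o["clock"],2),"X,Y,Ztip mm",np.round([1000*(c*q[0]+s*q[1]),1000*(c*q[1]-s*q[0]),1000*q[2]-17],1),"yaw",round(np.arctan2(M[1,0],M[0,0]),3),"F",np.round(o["ft_force"],1),round(o["grip_width"],4),M[:,2].round(3))
E
python3 - <<'E'
from h import *
rel()
E
```

```text
t 1.43 X,Y,Ztip mm [-62.7 -56.7 145.3] yaw 0.203 F [-0.5 -0.4  0.6] -0.0002 [-0.002  0.    -1.   ]
```

apply_moves(steps=[[[0.158,-0.077,0],[0,0,0],0],[[0.157,-0.077,0],[0,0,0],0],[[0,0,0.15],[0,0,0],0],[[0,0,0.15],[0,0,0],0],[[0,0,0.15],[0,0,0],0],[[0,0,0.15],[0,0,0],0],[[0,0,0],[0,0,0],0],[[0,0,0],[0,0,0],0]])

```text
clock: 2.1
eef_pos: [0.5547, -0.1552, 0.1269]
tool_rot: [0.995, 0.099, -0.003, -0.001]
ft_force: [0.6, -0.2, 1.4]
grip_width: 0.0003
grasp_force: 0.0
```

```bash
python3 - <<'E'
from h import *
rel()
p,d=camera("wrist"); cv2.imwrite("pics/w1.png",cv2.cvtColor(p,cv2.COLOR_RGB2BGR))
E
```

```text
t 2.1 X,Y,Ztip mm [ -3.3 -27.2  24.9] yaw 0.198 F [ 0.6 -0.2  1.4] 0.0003 [-0.005  0.001 -1.   ]
```

View pics/w1.png

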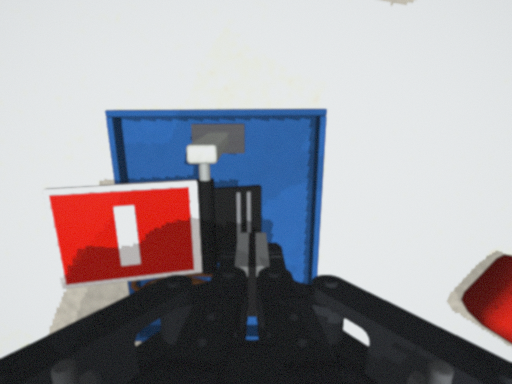

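The wrist view shows the closed fingertips (about 252,240) over the outer part of the black tab (columns 213–262). The axle is at column 205, so the position is right for pressing down.

apply_moves(steps=[[[0,-0.015,0.04],[0,0,0],0],[[0,0,0.04],[0,0,0],0],[[0,0,0.04],[0,0,0],0],[[0,0,0.04],[0,0,0],0],[[0,0,0.04],[0,0,0],0],[[0,0,0.04],[0,0,0],0],[[0,0,0.02],[0,0,0],0],[[0,0,0],[0,0,0],0]])

```text
clock: 2.82
eef_pos: [0.5583, -0.154, 0.0772]
tool_rot: [0.995, 0.099, 0.002, 0.003]
ft_force: [2.3, -4.6, 4.4]
grip_width: -0.0
grasp_force: 2.7
```

```bash
python3 - <<'E'
from h import *
rel()
p,d=camera("wrist"); cv2.imwrite("pics/w2.png",cv2.cvtColor(p,cv2.COLOR_RGB2BGR))
E
```

```text
t 2.82 X,Y,Ztip mm [  0.5 -26.8 -24.8] yaw 0.198 F [ 2.3 -4.6  4.4] -0.0 [ 0.004 -0.005 -1.   ]
```

View pics/w2.png

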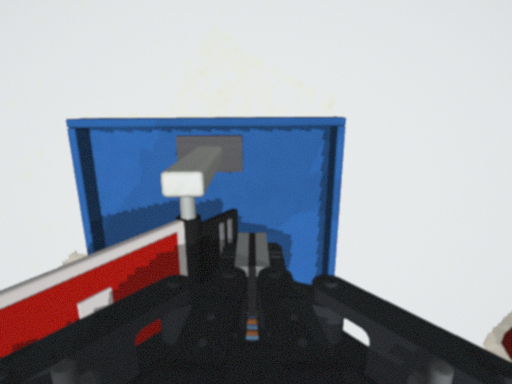

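The flag has swung up to about 55° and the tab is now beside the finger. Next I'll lift clear, cross over to the flag's left and check the angle.

apply_moves(steps=[[[0,0.02,-0.02],[0,0,0],0],[[0,0,-0.18],[0,0,0],0],[[0,0,-0.18],[0,0,0],0],[[0,0,-0.18],[0,0,0],0],[[0,0,-0.18],[0,0,0],0],[[0,-0.18,0],[0,0,0],0],[[0,-0.18,0],[0,0,0],0],[[0,-0.18,0],[0,0,0],0]])

```text
clock: 3.53
eef_pos: [0.5356, -0.0493, 0.2245]
tool_rot: [0.995, 0.099, 0.0, -0.0]
ft_force: [0.3, 0.9, -0.2]
grip_width: 0.0
grasp_force: 0.0
```

```bash
python3 - <<'E'
from h import *
rel()
p,d=camera("scene");X=pts("scene",d);hsv=cv2.cvtColor(p,cv2.COLOR_RGB2HSV)
q=X-[.5525,-.1279,.085];c,s=np.cos(.2),np.sin(.2)
T=1000*np.stack([c*q[...,0]+s*q[...,1],c*q[...,1]-s*q[...,0],q[...,2]],-1)
m=(abs(T[...,0])<32)&(abs(T[...,1])<95)&(T[...,2]>-5)&(T[...,2]<90)&((hsv[...,0]<8)|(hsv[...,0]>172)|((hsv[...,0]>40)&(hsv[...,0]<90)))&(hsv[...,1]>120)
Q=T[m];print(len(Q),np.median(np.arctan2(Q[:,2],Q[:,1])) if len(Q) else 0,Q.min(0) if len(Q) else 0,Q.max(0) if len(Q) else 0)
cv2.imwrite("pics/s2.png",cv2.resize(cv2.cvtColor(p,cv2.COLOR_RGB2BGR)[130:260,140:320],None,fx=4,fy=4))
E
```

```text
t 3.53 X,Y,Ztip mm [ -0.9  80.4 122.5] yaw 0.197 F [ 0.3  0.9 -0.2] 0.0 [ 0.001  0.001 -1.   ]
166 1.0932865160887117 [-28.89675568   1.65810677  11.13502516] [21.47122424 37.64179653 66.61330994]
```

View pics/s2.png

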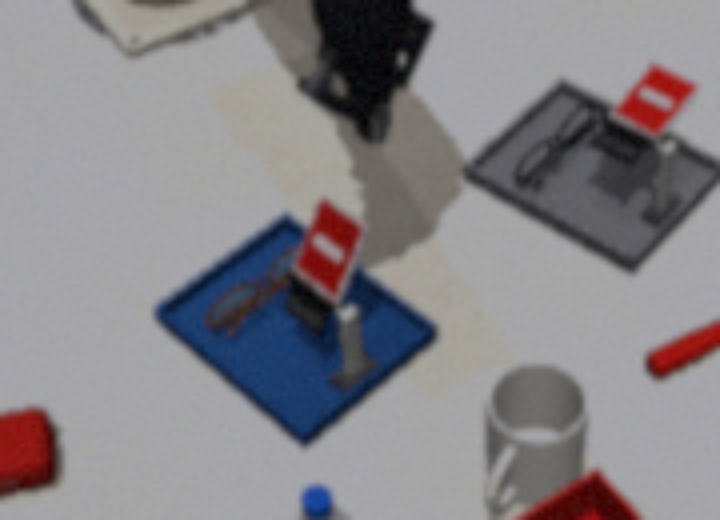

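The flag is at about 62° (edge near Y=38, Z=70 mm from the pivot) and the tray hasn't moved. I'll descend on the left and sweep right.

apply_moves(steps=[[[0,0,0.145],[0,0,0],0],[[0,0,0.145],[0,0,0],0],[[0,0,0.145],[0,0,0],0],[[0,0.07,0],[0,0,0],0],[[0,0.07,0],[0,0,0],0],[[0,0.07,0],[0,0,0],0],[[0,0.07,0],[0,0,0],0],[[0,0.07,0],[0,0,0],0]])

```text
clock: 4.25
eef_pos: [0.5514, -0.1214, 0.1431]
tool_rot: [0.995, 0.099, 0.003, 0.002]
ft_force: [0.9, 0.4, 0.7]
grip_width: -0.0001
grasp_force: 0.4
```

apply_moves(steps=[[[0,0.06,0],[0,0,0],0],[[0,0.06,0],[0,0,0],0],[[0,0.06,0],[0,0,0],0],[[0,0.06,0],[0,0,0],0],[[0,0.03,0.04],[0,0,0],0],[[0,0,0.04],[0,0,0],0],[[0,0,0.04],[0,0,0],0],[[0,0,0],[0,0,0],0]])

```text
clock: 4.92
eef_pos: [0.5587, -0.1706, 0.1103]
tool_rot: [0.995, 0.1, -0.002, -0.001]
ft_force: [-0.6, 0.1, -0.1]
grip_width: 0.0001
grasp_force: 0.0
```

```bash
python3 - <<'E'
from h import *
rel()
p,d=camera("wrist"); cv2.imwrite("pics/w3.png",cv2.cvtColor(p,cv2.COLOR_RGB2BGR))
E
```

```text
t 4.92 X,Y,Ztip mm [ -2.4 -43.    8.3] yaw 0.2 F [-0.6  0.1 -0.1] 0.0001 [-0.005  0.002 -1.   ]
```

View pics/w3.png

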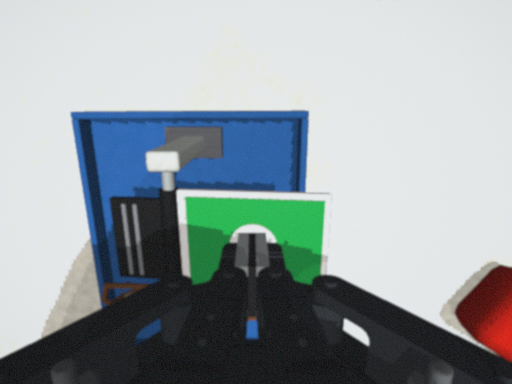

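The green face with its white dot is up and nearly level. I'll move outward a little, press to the stop gently and retreat.

apply_moves(steps=[[[0,0.03,-0.02],[0,0,0],0],[[0,0.03,0.01],[0,0,0],0],[[0,0,0.02],[0,0,0],0],[[0,0,0.02],[0,0,0],0],[[0,0,0.005],[0,0,0],0],[[0,0,0.005],[0,0,0],0],[[0,0,0],[0,0,0],0],[[0,0,0],[0,0,0],0]])

```text
clock: 5.63
eef_pos: [0.5627, -0.1829, 0.1052]
tool_rot: [0.995, 0.1, -0.0, -0.0]
ft_force: [0.4, 0.8, 0.3]
grip_width: 0.0
grasp_force: 0.0
```

```bash
python3 -c "
from h import *
rel()"
```

```text
t 5.63 X,Y,Ztip mm [ -0.9 -55.9   3.2] yaw 0.2 F [0.4 0.8 0.3] 0.0 [-0.  0. -1.]
```

apply_moves(steps=[[[0,0,0.005],[0,0,0],0],[[0,0,0.005],[0,0,0],0],[[0,0,0.005],[0,0,0],0],[[0,0,0.0],[0,0,0],0],[[0,0,0],[0,0,0],0],[[0,0,0],[0,0,0],0],[[0,0,0],[0,0,0],0],[[0,0,0],[0,0,0],0]])

```text
clock: 6.3
eef_pos: [0.563, -0.1831, 0.1038]
tool_rot: [0.995, 0.1, 0.001, 0.0]
ft_force: [-2.0, 0.4, 6.5]
grip_width: 0.0
grasp_force: 3.6
```

```bash
python3 -c "
from h import *
rel()"
```

```text
t 6.3 X,Y,Ztip mm [ -0.6 -56.1   1.8] yaw 0.2 F [-2.   0.4  6.5] 0.0 [ 0.001 -0.    -1.   ]
```

The tip is on the stop (6.5 N at plate-top height). I'll retreat straight up and verify.

apply_moves(steps=[[[0,0,-0.1],[0,0,0],0],[[0,0,-0.18],[0,0,0],0],[[0,0,-0.18],[0,0,0],0],[[0,0,-0.18],[0,0,0],0],[[-0.2,0,0],[0,0,0],0],[[-0.2,0,0],[0,0,0],0],[[-0.2,0,0],[0,0,0],0],[[-0.2,0,0],[0,0,0],0]])

```text
clock: 6.97
eef_pos: [0.4046, -0.2148, 0.2304]
tool_rot: [0.995, 0.1, 0.0, 0.0]
ft_force: [-0.6, -0.5, 0.6]
grip_width: 0.0003
grasp_force: 0.0
```

```bash
python3 - <<'E'
from h import *
rel()
for n in("top","scene"):
    p,d=camera(n);X=pts(n,d);hsv=cv2.cvtColor(p,cv2.COLOR_RGB2HSV)
    m=(hsv[...,0]>45)&(hsv[...,0]<80)&(hsv[...,1]>130)&(X[...,2]>.05)&(X[...,2]<.15)&(abs(X[...,0]-.56)<.1)&(abs(X[...,1]+.15)<.15)
    Q=X[m];q=Q-[.5525,-.1279,.085];Y=np.cos(.2)*q[:,1]-np.sin(.2)*q[:,0]
    print(n,len(Q),"z range",np.percentile(Q[:,2],[5,50,95]).round(4),"slope",np.polyfit(Y,q[:,2],1) if len(Q)>5 else 0)
    if n=="top":cv2.imwrite("pics/t3.png",cv2.cvtColor(p,cv2.COLOR_RGB2BGR))
E
```

```text
t 6.97 X,Y,Ztip mm [-162.3  -55.8  128.4] yaw 0.201 F [-0.6 -0.5  0.6] 0.0003 [ 0.001 -0.    -1.   ]
top 276 z range [0.0851 0.0876 0.0901] slope [0.0026962  0.00276885]
scene 144 z range [0.0848 0.0889 0.0918] slope [-0.00191185  0.00351521]
```

View pics/t3.png

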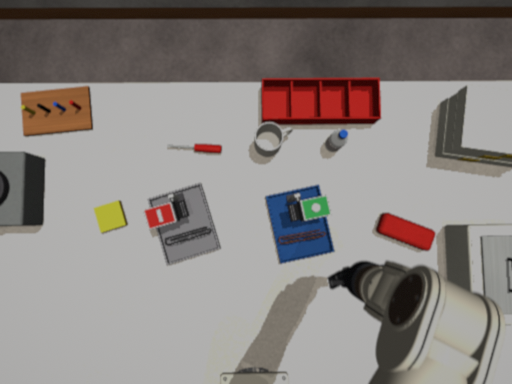

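The blue tray's flag is level with green up at (315,208), and its slope is about 0. Both trays and all bystanders are where they were, and the grey flag is still red.

```bash
python3 -c "
from workcell import bot
print(bot.job_done())"
```

```text
the job is handed in; nothing more can be done
None
```

I flipped the blue tray's flag fully over: it lies level with its green face up, both trays stayed in place, the grey flag is still on red, and the job is handed in (no verdict was returned).

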